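# Slide the biscuit carrier under the filling bridge

## Task

Push the blue carrier with its biscuit along the table into the low filling bridge until it is centred there and the biscuit lies under the filling port: the carrier should stick out equally at both ends. Only slide it: do not lift or tip the carrier, do not touch the biscuit, and leave the timer, the round cutter and the marker pen where they are. Take the hand away at the end.

Things in the scene. Friction and masses are not known exactly. Their poses are not given: they have to be found in the camera images.
- bridge: Grey metal filling bridge, fixed. Origin on the table under its middle; x: the passage direction, open and alike at both ends. Beam x -30..30 mm, underside 21, top 31 mm up, thumb screws to 41 mm. Passage 98 mm wide (y -49..49 mm) between cheeks x -40..40 mm; guides 18 mm high flare the mouths to 120 mm at x = +-64 mm. 170 mm wide over its flanges.
- bridge_port (a point): Middle of the filling port, on the beam's underside, 21 mm above the table. Above it a round metal collar, 38 mm across, rises to 49 mm above the table.
- carrier: Loose blue plate 130 (x, the way it goes through) x 90 (y) x 14 mm, 0.26-0.49 kg, flat upright ends and sides; origin under its centre. Starts left or right of the bridge, roughly end-on. A half turn makes no difference. Pocket 74 x 38 x 8 mm deep for the biscuit; white line across the top 50 mm from the centre at each end. Slides with plain friction, 1 to 4 N.
- biscuit: Origin under the centre of the loose brown biscuit, 69 x 33 x 11 mm, lying lengthwise in the carrier's pocket; its top is 3 mm above the carrier (17 mm above the table).
- timer: White kitchen timer, 70 x 64 x 19 mm, lying loose on the table on the other side of the bridge from the carrier; origin under its centre.
- cutter: Grey round cutter, 51 mm across, 35 mm high, standing loose on the table beyond the work; origin under its centre.
- marker: Black and white marker pen, 142 mm long (its y axis), 17 mm thick, lying loose on the table beyond the work; origin under its centre.
There are look-alikes about, which are no part of the job. Several things look just like the carrier: the one meant starts farthest from the robot's base.

How it is judged:
By the outcome, as a careful person would: the job done as asked, in the order asked, and still so for the second after the job is handed in, with the robot touching nothing.
It also fails if it takes over 67 s, if anything falls off the work surface, if the arm or the gripper's body presses on something with over 40 N, if the wrist force passes 120 N, or if a joint passes its speed limit or range.

## Robot

A 6-joint arm with a two-finger parallel gripper is mounted at the origin on a cart in front of the work surface, level with it; the furniture and walls round the work are solid. World frame = base frame: x ahead of the robot, y to its left, z up, the work surface at z = 0. Lengths are in mm, angles in degrees, forces in N, time in s.
With the tool pointing down it reaches from about 350 to 850 mm from the base axis. Payload 8.1 kg.
Tool frame: the origin (TCP) lies at the very end of the fingers, on their centre line; the grasp point (between the pads) lies grip_depth behind it (grip_depth is the distance from the TCP to the grasp point, in mm); z points along the fingers, y is the direction in which the jaws open and shut (so a half turn about z gives the same grasp; the last joint's range is limited). The gripper opens to 85 mm and grips with 20 to 120 N. Pads are 22 mm wide; open, the fingers measure 114 mm over their backs; the gripper's body (76 mm by 85 mm) begins 54 mm behind the grasp point. The pads swing forward as they close: fully open they stand 13 mm farther back than shut.
Start: joints at [59.45, 7.471, 85.268, -0, 87.261, -4.893], TCP at [259.77, 540.856, 231.292] pointing down, gripper open.
Joint ranges: [-169.43, 169.43], [-51.17, 129.36], [1.28, 143.12], [-76.62, 256.62], [0, 156.53], [-152.29, 152.29]. Speed limits (degrees/s): [136.94, 136.94, 159.86, 180, 180, 180].

## Interface

Orientations are given as [roll, pitch, yaw] about the fixed x, y, z axes, in that order (R = Rz(yaw) Ry(pitch) Rx(roll)).
In Python, from bench import * gives the robot as it stands.
- The arm moves only by the tool step_arm, never from a script. Its argument "plan" is a list of rows, each an object of numbers: "grip": the finger opening in cm, from 0 to 8.54; "tx", "ty", "tz": the shift along the tool's x, y, z in cm; "ax", "ay", "az": the turn, a rotation vector about the tool's x, y, z in degrees. In form: [{"grip": .., "tx": .., "ty": .., "tz": .., "ax": .., "ay": .., "az": ..}, ...]. A call has 1 to 8 rows; each row shifts and turns the commanded pose from where the row before left it, along the tool's axes as they then stand; what a row does not reach is not made up. A row lasts 1/12 s, in which the tool goes at most 41.7 mm and 7.16 degrees, less where a joint would pass 70% of its speed; a pose out of reach is approached as far as the arm can. A call with a gripper value outside its range is refused whole. The fingers move at their own pace and stop on an object; "newtons" is the grip in N (left out, the last holds). Time passes only in rows, so rows that do not move let the fingers close. It gives the time, the measured TCP pose, the force and the opening at its end, in the units of the state.
- sense(): the state, without advancing time (a new reading comes with each control period).
- snapshot(name): name is "scene" or "top"; returns the picture (480x640x3 uint8, red, green, blue); there is no depth.
- camera_model(name): a dict with "intrinsics" (3x3 intrinsics, pixels), "pose" (4x4, takes a point from camera to world coordinates). Camera axes: x right, y down, z forward; pixel columns grow to the right and rows downward; lengths in mm; the calibration is good to about 2 mm. A picture is of the moment at which its call begins. camera_model takes no time and is no camera call.
- hand_in(): hands the job in, once; it reports no verdict.
The state is a dict: "time": time; "joint_pos": joint angles; "qd": joint speeds; "joint_efforts": joint torques, N m; "tool_pos": TCP position; "tcp_rot": TCP orientation; "ft_force": force on the tool from outside, world axes, zero at the start; "wrist_torque": the same for the moment, N m; "finger_gap": finger opening in mm.
Only numpy, scipy, OpenCV 4.12 (cv2) and the standard library are available. Lean on these libraries where they do the work, as an engineer would, in place of code of your own. Each camera call takes 0.05 s, during which the arm holds its last target.

## Working session

There is one attempt and no reset: what is moved stays moved. The work goes in short steps, Python scripts to look and compute and a tool call to move; the robot and the scene stay as the last step left them, time stands still between calls to the robot, and variables do not carry over. Pictures are saved under pics/ and viewed, and the job is handed in when it is done.

Besides the shell and the picture viewer there is one more tool, called as name(argument=value, ...), one argument or row to a line, values as JSON. step_arm: Moves the arm, as the interface text tells. Its arguments: {"type":"object","properties":{"plan":{"type":"array","items":{"type":"object","properties":{"grip":{"type":"number"},"tx":{"type":"number"},"ty":{"type":"number"},"tz":{"type":"number"},"ax":{"type":"number"},"ay":{"type":"number"},"az":{"type":"number"}}}},"newtons":{"type":"number"}},"required":["plan"]}

```bash
mkdir -p pics; python3 - <<'E'
from bench import *
import cv2,numpy as np
for n in("scene","top"):
    im=snapshot(n); cv2.imwrite(f"pics/{n}0.png",im[:,:,::-1]); m=camera_model(n); print(n,np.round(m["intrinsics"],1).tolist(),np.round(m["pose"],3).tolist())
s=sense();print({k:np.round(v,2).tolist() for k,v in s.items()})
E
ls
```

```text
scene [[589.3, 0.0, 321.0], [0.0, 589.3, 239.6], [0.0, 0.0, 1.0]] [[0.586, -0.501, 0.637, -244.273], [-0.81, -0.353, 0.468, -583.362], [-0.009, -0.79, -0.613, 832.578], [0.0, 0.0, 0.0, 1.0]]
top [[508.5, 0.0, 320.6], [0.0, 508.5, 245.8], [0.0, 0.0, 1.0]] [[-0.083, -0.975, 0.204, 329.122], [-0.997, 0.081, -0.017, 44.167], [-0.0, -0.205, -0.979, 1308.486], [0.0, 0.0, 0.0, 1.0]]
{'time': 0.1, 'joint_pos': [59.45, 7.51, 85.33, 0.0, 87.26, -4.89], 'qd': [0.01, -0.05, -0.07, 0.05, -0.07, -0.01], 'joint_efforts': [0.0, -57.1, -50.19, -0.0, 0.01, 0.0], 'tool_pos': [259.51, 540.4, 230.32], 'tcp_rot': [-179.9, -0.01, 154.34], 'ft_force': [-0.36, 0.74, -0.21], 'wrist_torque': [-0.01, 0.01, -0.04], 'finger_gap': 85.26}
pics
```

View pics/scene0.png

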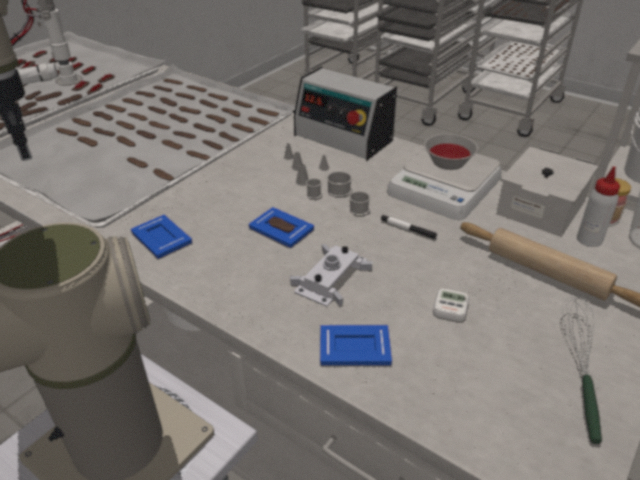

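View pics/top0.png

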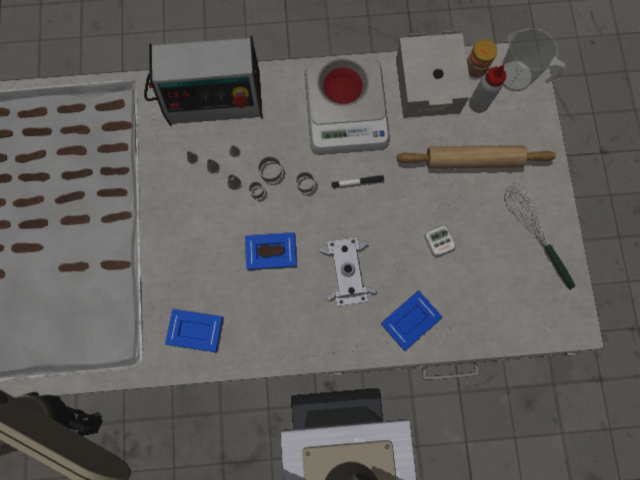

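Three carrier look-alikes show up in the top view: (271,251) with a biscuit, (194,330) empty and (411,320) empty. The first is the one meant: it has the biscuit, lies farthest from the base, and has the timer on the other side of the bridge. I'll confirm it in enlarged crops.

```bash
python3 - <<'E'
import cv2
a=cv2.imread("pics/top0.png"); cv2.imwrite("pics/c1.png",cv2.resize(a[220:320,235:385],None,fx=5.3,fy=5.3,interpolation=cv2.INTER_CUBIC))
a=cv2.imread("pics/scene0.png"); cv2.imwrite("pics/c2.png",cv2.resize(a[195:315,240:390],None,fx=5,fy=5,interpolation=cv2.INTER_CUBIC))
E
```

```text
(no output)
```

View pics/c1.png

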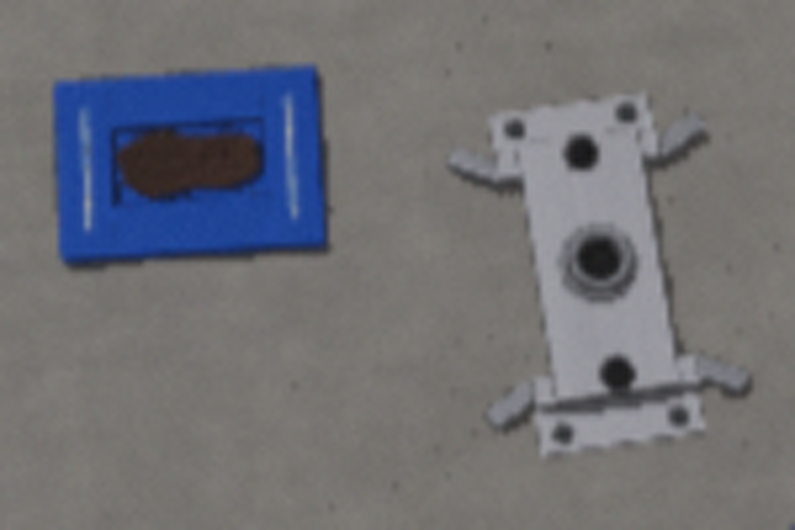

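View pics/c2.png

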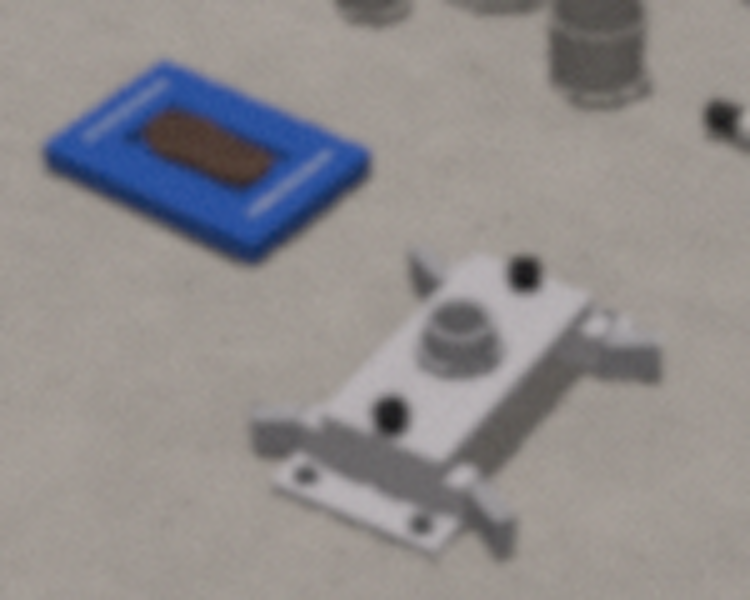

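The target is confirmed: the blue plate at (271,251) holds the biscuit. The bridge is to its right in the image, with its collar at about (348,269). Next I'll fit the poses.

```bash
cat >h.py <<'E'
import numpy as np,cv2
from scipy.optimize import least_squares
from bench import *
def proj(n,P):
    m=camera_model(n);T=np.linalg.inv(m["pose"]);p=np.asarray(P,float)@T[:3,:3].T+T[:3,3];q=p@np.array(m["intrinsics"]).T
    return q[:,:2]/q[:,2:]
def back(n,uv,z):
    m=camera_model(n);T=np.array(m["pose"]);K=np.array(m["intrinsics"])
    d=T[:3,:3]@np.linalg.solve(K,[uv[0],uv[1],1]);return T[:3,3]+d*(z-T[2,3])/d[2]
def pose(p,P):
    c,s=np.cos(p[2]),np.sin(p[2]);P=np.asarray(P,float);return np.c_[p[0]+c*P[:,0]-s*P[:,1],p[1]+s*P[:,0]+c*P[:,1],P[:,2]]
def fit(obs,p0):
    f=lambda p:np.concatenate([(proj(n,pose(p,P))-uv).ravel() for n,P,uv in obs])
    r=least_squares(f,p0,loss='soft_l1');return r.x,np.round(r.fun.reshape(-1,2),1) if r.fun.size else 0
def unc(uv,s,o): return (np.array(uv,float)+.5)/s-.5+np.array(o)
E
python3 - <<'E'
from h import *
print([np.round(back("top",p,14),0)[:2].tolist() for p in((271,251),(194,330),(411,320),(440,241))])
t1=unc([(54,82),(316,66),(84,110),(88,230),(287,95),(295,216)],5.3,(235,220))
s1=unc([(163,62),(370,153),(250,250),(45,148)],5,(240,195))
# world: image right=-y. carrier local x toward image right (-y), so local y = toward +x world (image up)
Ct=[(-65,45,14),(65,45,14),(-50,30,14),(-50,-30,14),(50,30,14),(50,-30,14)]
Cs=[(-65,45,14),(65,45,14),(65,-45,14),(-65,-45,14)]
p0=[*back("top",(271,251),14)[:2],-1.5]
for o in([("top",Ct[:2],t1[:2]),("top",Ct[2:3],t1[2:3])],[("scene",Cs,s1)],[("top",Ct[:2],t1[:2]),("scene",Cs,s1)]):
    x,r=fit(o,p0);print("car",np.round(x[:2],1),np.degrees(x[2]),r.tolist())
# bridge: collar top, beam corners top z31? flange outer corners
bt=unc([(600,258),(582,150),(618,372),(488,115),(644,95),(545,455),(704,428)],5.3,(235,220))
g=[np.round(back("top",p,z),1)[:2].tolist() for p,z in zip(bt,(49,41,41,3,3,3,3))];print(g)
bs=unc([(460,315),(525,265),(390,408),(275,482),(437,558)],5,(240,195))
g=[np.round(back("scene",p,z),1)[:2].tolist() for p,z in zip(bs,(49,41,41,3,3))];print(g)
E
```

```text
[[596.0, 152.0], [410.0, 357.0], [389.0, -189.0], [586.0, -289.0]]
car [597.5 153.6] -91.18554112069485 [[-0.2, 0.0], [0.1, 0.0], [0.1, -0.0]]
car [598.1 152. ] -91.37433984592522 [[0.1, -0.3], [0.7, 0.2], [0.1, -0.0], [-1.5, -0.0]]
car [597.9 152.6] -91.14938355390909 [[0.2, -0.2], [0.4, -0.2], [-0.3, -0.4], [0.5, 0.1], [0.0, -0.1], [-1.7, 0.0]]
[[528.5, -40.4], [582.7, -37.3], [474.8, -44.3], [611.8, 5.1], [615.5, -73.0], [442.1, -8.0], [448.7, -85.9]]
[[533.5, -39.3], [585.2, -37.2], [476.5, -44.6], [446.3, -7.1], [448.6, -87.7]]
```

```bash
cat >>h.py <<'E'
def overlay(name,out,br,ca,box,sc):
    im=snapshot(name)[:,:,::-1].copy();cv2.imwrite(out.replace('.png','_raw.png'),im)
    x0,y0,x1,y1=box;big=cv2.resize(im[y0:y1,x0:x1],None,fx=sc,fy=sc,interpolation=cv2.INTER_CUBIC)
    def poly(p,P,col,cl=True):
        q=(proj(name,pose(p,P))-[x0,y0]+.5)*sc-.5
        cv2.polylines(big,[np.round(q*8).astype(np.int32)],cl,col,1,cv2.LINE_AA,3)
    box4=lambda a,b,z,a0=None:[(-a,-b,z),(a,-b,z),(a,b,z),(-a,b,z)]
    if br is not None:
        poly(br,box4(40,85,3),(0,255,0));poly(br,box4(30,49,31),(0,255,255))
        th=np.linspace(0,2*np.pi,40);poly(br,np.c_[19*np.cos(th),19*np.sin(th),49+0*th],(0,0,255))
        for sx in(-1,1):
            for sy in(-1,1): poly(br,[(40*sx,49*sy,18),(64*sx,60*sy,18)],(255,0,255),False)
    if ca is not None:
        poly(ca,box4(65,45,14),(0,255,0));poly(ca,box4(65,45,0),(0,200,200))
        for s in(-1,1): poly(ca,[(50*s,-30,14),(50*s,30,14)],(0,0,255),False)
    cv2.imwrite(out,big)
D=np.degrees;Rd=np.radians
def rel(br,ca):
    c,s=np.cos(br[2]),np.sin(br[2]);dx,dy=ca[0]-br[0],ca[1]-br[1]
    return c*dx+s*dy,-s*dx+c*dy,D(ca[2]-br[2])
def delta(pos,yaw):
    "shift in tool axes (cm) from measured pose, turn az (deg)"
    s=sense();y=Rd(s["tcp_rot"][2]);d=np.array(pos)-s["tool_pos"]
    ex=np.array([np.cos(y),np.sin(y),0]);ey=np.array([np.sin(y),-np.cos(y),0])
    dy=(yaw-s["tcp_rot"][2]+180)%360-180
    return np.round([ex@d/10,ey@d/10,-d[2]/10,-dy],2)
E
python3 - <<'E'
from h import *
br=[529.7,-40.5,Rd(-85.8)];ca=[597.8,152.8,Rd(-91.2)]
overlay("top","pics/o1.png",br,ca,(235,220,385,320),5.3)
overlay("scene","pics/o2.png",br,ca,(240,195,390,315),5)
print([np.round(back("top",p,20)[:2]) for p in((305,183),(258,190),(234,182),(357,182),(440,241))])
E
python3 -c "
import bench;print([a for a in dir(bench) if a[0]!='_'])"
```

```text
[array([771.,  49.]), array([762., 175.]), array([789., 237.]), array([762., -89.]), array([ 585., -287.])]
['PlanningError', 'camera_model', 'grip_depth', 'hand_in', 'sense', 'snapshot']
```

View pics/o1.png

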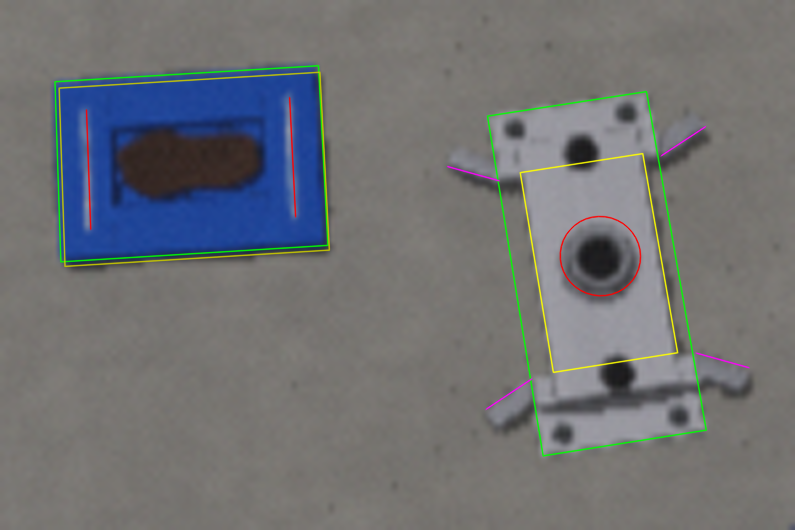

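View pics/o2.png

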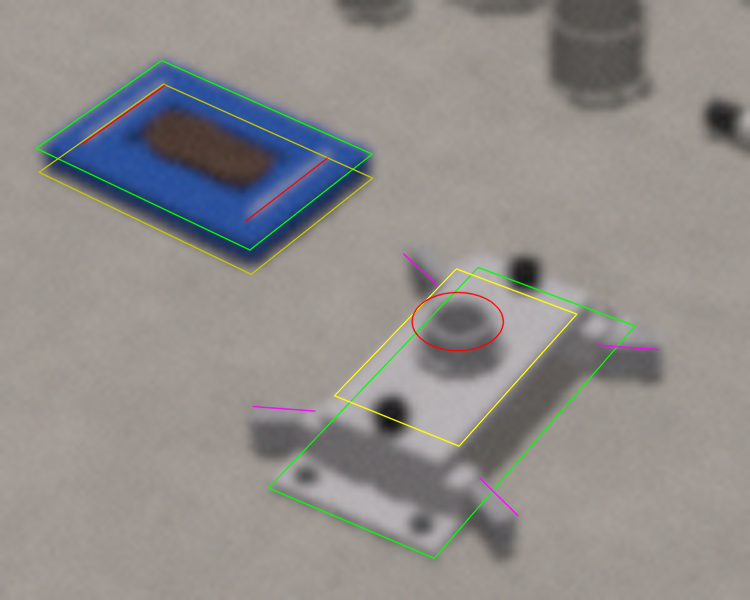

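```bash
cat >>h.py <<'E'
BR=[529.7,-40.5,Rd(-85.8)]
def W(a,l,z): 
    q=pose(BR,[(a,l,z)])[0];return q
E
python3 - <<'E'
from h import *
print(grip_depth)
p=W(-188,158,60);print(p,delta(p,-175.8))
E
```

```text
18.700000000000003
[673.50690634 158.56675686  60.        ] [-53.85 -16.51  17.06 -29.86]
```

step_arm(
  plan=[
    {"tx": -3.3,"ty": -1.0,"grip": 6.0},
    {"tx": -3.3,"ty": -1.0,"grip": 6.0},
    {"tx": -3.3,"ty": -1.0,"grip": 6.0},
    {"tx": -3.3,"ty": -1.0,"grip": 6.0},
    {"tx": -3.3,"ty": -1.0,"grip": 6.0},
    {"tx": -3.3,"ty": -1.0,"grip": 6.0},
    {"tx": -3.3,"ty": -1.0,"grip": 6.0},
    {"tx": -3.3,"ty": -1.0,"grip": 6.0},
  ],
)

```text
invalid input
```

step_arm(
  plan=[
    {"tx": -3.3,"ty": -1.0},
    {"tx": -3.3,"ty": -1.0},
    {"tx": -3.3,"ty": -1.0},
    {"tx": -3.3,"ty": -1.0},
    {"tx": -3.3,"ty": -1.0},
    {"tx": -3.3,"ty": -1.0},
    {"tx": -3.3,"ty": -1.0},
    {"tx": -3.3,"ty": -1.0},
  ],
)

```text
invalid input
```

step_arm(
  plan=[
    {"az": -6,"tz": 2},
    {"az": -6,"tz": 2},
    {"az": -6,"tz": 2},
    {"az": -6,"tz": 2},
    {"az": -6,"tz": 2},
    {"tz": 0},
  ],
)

```text
invalid input
```

```bash
python3 - <<'E'
from h import *
p=W(-188,158,40);print(sense()["tool_pos"],sense()["tcp_rot"],sense()["finger_gap"],delta(p,-175.8))
E
```

```text
[259.61758012 540.53891497 230.59127581] [-1.79928869e+02 -4.71231336e-03  1.54342212e+02] 85.27636768010464 [-53.85 -16.51  19.06 -29.86]
```

step_arm(
  plan=[
    {"grip": 6.0,"tx": -3.3,"ty": -1.0,"tz": 0,"ax": 0,"ay": 0,"az": 0},
    {"grip": 6.0,"tx": -3.3,"ty": -1.0,"tz": 0,"ax": 0,"ay": 0,"az": 0},
    {"grip": 6.0,"tx": -3.3,"ty": -1.0,"tz": 0,"ax": 0,"ay": 0,"az": 0},
    {"grip": 6.0,"tx": -3.3,"ty": -1.0,"tz": 0,"ax": 0,"ay": 0,"az": 0},
    {"grip": 6.0,"tx": -3.3,"ty": -1.0,"tz": 0,"ax": 0,"ay": 0,"az": 0},
    {"grip": 6.0,"tx": -3.3,"ty": -1.0,"tz": 0,"ax": 0,"ay": 0,"az": 0},
    {"grip": 6.0,"tx": -3.3,"ty": -1.0,"tz": 0,"ax": 0,"ay": 0,"az": 0},
    {"grip": 6.0,"tx": -3.3,"ty": -1.0,"tz": 0,"ax": 0,"ay": 0,"az": 0},
  ],
)

```text
time: 0.87
tool_pos: [464.0, 353.1, 231.2]
tcp_rot: [-180.0, -0.0, 154.3]
ft_force: [0.2, 0.0, -0.1]
finger_gap: 60.0
```

step_arm(
  plan=[
    {"grip": 6.0,"tx": -3.3,"ty": -1.0,"tz": 0,"ax": 0,"ay": 0,"az": 0},
    {"grip": 6.0,"tx": -3.3,"ty": -1.0,"tz": 0,"ax": 0,"ay": 0,"az": 0},
    {"grip": 6.0,"tx": -3.3,"ty": -1.0,"tz": 0,"ax": 0,"ay": 0,"az": 0},
    {"grip": 6.0,"tx": -3.3,"ty": -1.0,"tz": 0,"ax": 0,"ay": 0,"az": 0},
    {"grip": 6.0,"tx": -3.3,"ty": -1.0,"tz": 0,"ax": 0,"ay": 0,"az": 0},
    {"grip": 6.0,"tx": -3.3,"ty": -1.0,"tz": 0,"ax": 0,"ay": 0,"az": 0},
    {"grip": 6.0,"tx": -3.3,"ty": -1.0,"tz": 0,"ax": 0,"ay": 0,"az": 0},
    {"grip": 6.0,"tx": -3.3,"ty": -1.0,"tz": 0,"ax": 0,"ay": 0,"az": 0},
  ],
)

```text
time: 1.53
tool_pos: [667.4, 166.6, 230.9]
tcp_rot: [-180.0, -0.0, 154.3]
ft_force: [0.9, 1.4, 0.5]
finger_gap: 60.3
```

step_arm(
  plan=[
    {"grip": 6.0,"tx": 0,"ty": 0,"tz": 2,"ax": 0,"ay": 0,"az": -6},
    {"grip": 6.0,"tx": 0,"ty": 0,"tz": 2,"ax": 0,"ay": 0,"az": -6},
    {"grip": 6.0,"tx": 0,"ty": 0,"tz": 2,"ax": 0,"ay": 0,"az": -6},
    {"grip": 6.0,"tx": 0,"ty": 0,"tz": 2,"ax": 0,"ay": 0,"az": -6},
    {"grip": 6.0,"tx": 0,"ty": 0,"tz": 2,"ax": 0,"ay": 0,"az": -6},
    {"grip": 6.0,"tx": 0,"ty": 0,"tz": 2,"ax": 0,"ay": 0,"az": 0},
    {"grip": 6.0,"tx": 0,"ty": 0,"tz": 2,"ax": 0,"ay": 0,"az": 0},
    {"grip": 6.0,"tx": 0,"ty": 0,"tz": 0,"ax": 0,"ay": 0,"az": 0},
  ],
)

```text
time: 2.2
tool_pos: [662.9, 167.4, 85.3]
tcp_rot: [-179.9, -0.5, -175.7]
ft_force: [-1.2, -0.3, -1.1]
finger_gap: 60.3
```

```bash
python3 - <<'E'
from h import *
p=W(-188,158,40);print(delta(p,-175.8),sense()["ft_force"])
E
```

```text
[-0.99 -0.96  4.53  0.14] [-1.22506952 -0.33175599 -1.09519936]
```

step_arm(
  plan=[
    {"grip": 6.0,"tx": -0.5,"ty": -0.5,"tz": 1,"ax": 0,"ay": 0,"az": 0},
    {"grip": 6.0,"tx": -0.5,"ty": -0.45,"tz": 2,"ax": 0,"ay": 0,"az": 0},
    {"grip": 6.0,"tx": 0,"ty": 0,"tz": 2,"ax": 0,"ay": 0,"az": 0},
    {"grip": 6.0,"tx": 0,"ty": 0,"tz": 1.5,"ax": 0,"ay": 0,"az": 0},
    {"grip": 6.0,"tx": 0,"ty": 0,"tz": 1,"ax": 0,"ay": 0,"az": 0},
    {"grip": 6.0,"tx": 0,"ty": 0,"tz": 0.4,"ax": 0,"ay": 0,"az": 0},
    {"grip": 6.0,"tx": 0,"ty": 0,"tz": 0,"ax": 0,"ay": 0,"az": 0},
  ],
)

```text
time: 2.78
tool_pos: [676.6, 159.2, 11.4]
tcp_rot: [-180.0, -0.1, -175.7]
ft_force: [0.4, -1.1, 0.4]
finger_gap: 60.3
```

```bash
python3 - <<'E'
from h import *
ca=[597.8,152.8,Rd(-91.2)]
s=sense();print(s["tool_pos"],s["tcp_rot"],s["ft_force"],rel(BR,[*s["tool_pos"][:2],0])[:2])
overlay("scene","pics/o3.png",None,ca,(210,160,360,272),5.3)
E
```

```text
[676.55623399 159.21803153  11.36810703] [-1.79992822e+02 -8.92204292e-02 -1.75654442e+02] [ 0.36309229 -1.07641254  0.44117963] (np.float64(-188.42619839679213), np.float64(161.08883678834306))
```

View pics/o3.png

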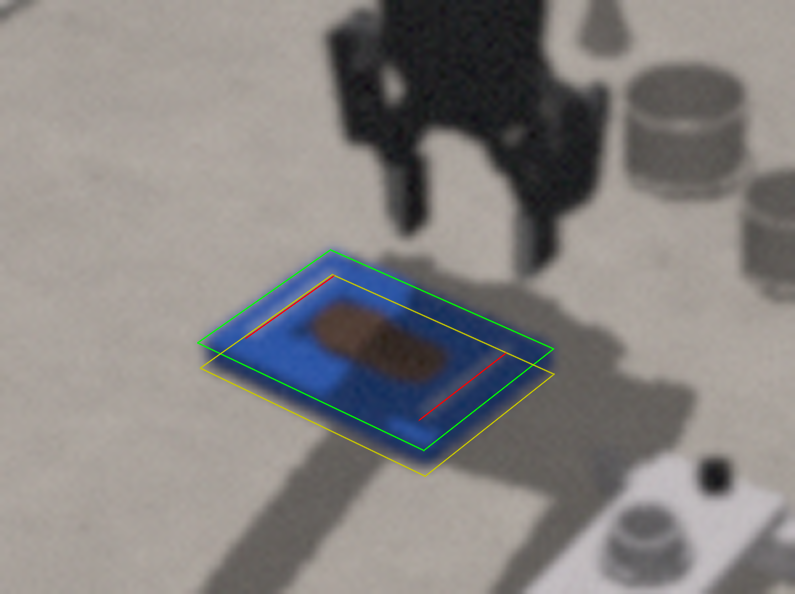

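The fingers stand behind the far long side of the carrier, with their tips at (405,230) and (530,270) in the crop, still above the table. I'll feel for the table.

step_arm(
  plan=[
    {"grip": 6.0,"tx": 0,"ty": 0,"tz": 0.4,"ax": 0,"ay": 0,"az": 0},
    {"grip": 6.0,"tx": 0,"ty": 0,"tz": 0.3,"ax": 0,"ay": 0,"az": 0},
    {"grip": 6.0,"tx": 0,"ty": 0,"tz": 0.2,"ax": 0,"ay": 0,"az": 0},
    {"grip": 6.0,"tx": 0,"ty": 0,"tz": 0,"ax": 0,"ay": 0,"az": 0},
  ],
)

```text
time: 3.17
tool_pos: [677.0, 159.3, 3.1]
tcp_rot: [-180.0, -0.0, -175.7]
ft_force: [-0.0, -0.1, 0.2]
finger_gap: 59.9
```

step_arm(
  plan=[
    {"grip": 6.0,"tx": 0,"ty": 0,"tz": 0.1,"ax": 0,"ay": 0,"az": 0},
    {"grip": 6.0,"tx": 0,"ty": 0,"tz": 0.1,"ax": 0,"ay": 0,"az": 0},
  ],
)

```text
time: 3.33
tool_pos: [677.3, 159.4, 1.5]
tcp_rot: [180.0, 0.0, -175.7]
ft_force: [0.7, -0.0, -0.1]
finger_gap: 59.7
```

step_arm(
  plan=[
    {"grip": 6.0,"tx": 0,"ty": 0,"tz": 0.1,"ax": 0,"ay": 0,"az": 0},
    {"grip": 6.0,"tx": 0,"ty": 0,"tz": 0,"ax": 0,"ay": 0,"az": 0},
  ],
)

```text
time: 3.5
tool_pos: [677.0, 159.3, 0.1]
tcp_rot: [-180.0, -0.0, -175.7]
ft_force: [0.5, 0.1, -1.0]
finger_gap: 59.7
```

step_arm(
  plan=[
    {"grip": 6.0,"tx": 0,"ty": 0,"tz": 0.1,"ax": 0,"ay": 0,"az": 0},
    {"grip": 6.0,"tx": 0,"ty": 0,"tz": 0,"ax": 0,"ay": 0,"az": 0},
  ],
)

```text
time: 3.67
tool_pos: [677.1, 159.3, -0.9]
tcp_rot: [-180.0, -0.0, -175.7]
ft_force: [0.2, -0.2, -0.6]
finger_gap: 59.6
```

step_arm(
  plan=[
    {"grip": 6.0,"tx": 0,"ty": 0,"tz": 0.1,"ax": 0,"ay": 0,"az": 0},
    {"grip": 6.0,"tx": 0,"ty": 0,"tz": 0.1,"ax": 0,"ay": 0,"az": 0},
  ],
)

```text
time: 3.83
tool_pos: [677.2, 159.3, -2.7]
tcp_rot: [180.0, 0.0, -175.7]
ft_force: [1.0, -0.0, 0.7]
finger_gap: 60.1
```

step_arm(
  plan=[
    {"grip": 6.0,"tx": 0,"ty": 0,"tz": 0.1,"ax": 0,"ay": 0,"az": 0},
    {"grip": 6.0,"tx": 0,"ty": 0,"tz": 0,"ax": 0,"ay": 0,"az": 0},
  ],
)

```text
time: 4.0
tool_pos: [676.9, 159.3, -4.1]
tcp_rot: [-180.0, -0.0, -175.7]
ft_force: [-0.1, 0.1, -0.1]
finger_gap: 59.8
```

```bash
python3 - <<'E'
from h import *
overlay("scene","pics/o4.png",None,None,(260,160,340,220),9)
E
```

```text
(no output)
```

View pics/o4.png

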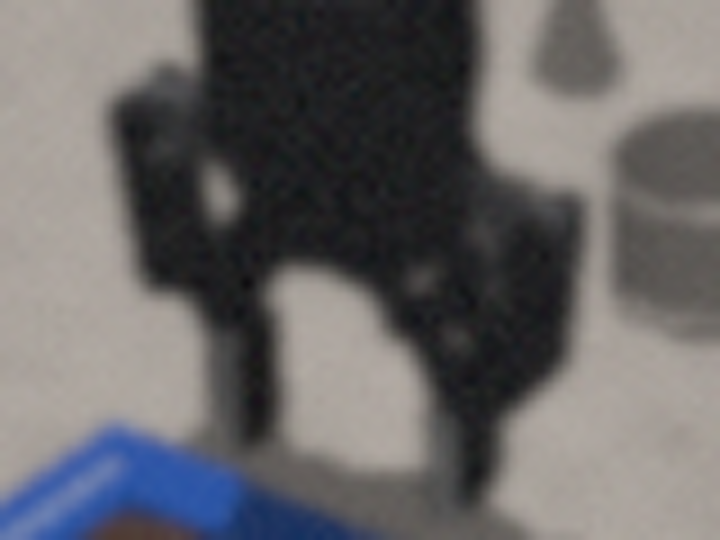

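step_arm(
  plan=[
    {"grip": 6.0,"tx": 0,"ty": 0,"tz": 0.1,"ax": 0,"ay": 0,"az": 0},
    {"grip": 6.0,"tx": 0,"ty": 0,"tz": 0,"ax": 0,"ay": 0,"az": 0},
  ],
)

```text
time: 4.22
tool_pos: [677.1, 159.3, -4.9]
tcp_rot: [-180.0, -0.0, -175.7]
ft_force: [0.3, -0.3, -0.5]
finger_gap: 60.0
```

step_arm(
  plan=[
    {"grip": 6.0,"tx": 0,"ty": 0,"tz": 0.1,"ax": 0,"ay": 0,"az": 0},
    {"grip": 6.0,"tx": 0,"ty": 0,"tz": 0,"ax": 0,"ay": 0,"az": 0},
  ],
)

```text
time: 4.38
tool_pos: [677.2, 159.3, -5.0]
tcp_rot: [-180.0, -0.0, -175.7]
ft_force: [-3.1, -0.8, 6.1]
finger_gap: 59.9
```

Contact came at TCP z = -5, so the tips are 5 mm behind the TCP. I'll raise 5 mm and push the carrier sideways.

step_arm(
  plan=[
    {"grip": 6.0,"tx": 0,"ty": 0,"tz": -0.5,"ax": 0,"ay": 0,"az": 0},
    {"grip": 6.0,"tx": 0.4,"ty": 0,"tz": 0,"ax": 0,"ay": 0,"az": 0},
    {"grip": 6.0,"tx": 0.4,"ty": 0,"tz": 0,"ax": 0,"ay": 0,"az": 0},
    {"grip": 6.0,"tx": 0.4,"ty": 0,"tz": 0,"ax": 0,"ay": 0,"az": 0},
    {"grip": 6.0,"tx": 0.4,"ty": 0,"tz": 0,"ax": 0,"ay": 0,"az": 0},
    {"grip": 6.0,"tx": 0.3,"ty": 0,"tz": 0,"ax": 0,"ay": 0,"az": 0},
    {"grip": 6.0,"tx": 0.3,"ty": 0,"tz": 0,"ax": 0,"ay": 0,"az": 0},
    {"grip": 6.0,"tx": 0.3,"ty": 0,"tz": 0,"ax": 0,"ay": 0,"az": 0},
  ],
)

```text
time: 5.05
tool_pos: [652.1, 157.5, -0.7]
tcp_rot: [180.0, 0.0, -175.7]
ft_force: [1.2, 1.3, -1.1]
finger_gap: 60.4
```

step_arm(
  plan=[
    {"grip": 6.0,"tx": 0.3,"ty": 0,"tz": 0,"ax": 0,"ay": 0,"az": 0},
    {"grip": 6.0,"tx": 0.3,"ty": 0,"tz": 0,"ax": 0,"ay": 0,"az": 0},
    {"grip": 6.0,"tx": 0.3,"ty": 0,"tz": 0,"ax": 0,"ay": 0,"az": 0},
    {"grip": 6.0,"tx": 0.3,"ty": 0,"tz": 0,"ax": 0,"ay": 0,"az": 0},
    {"grip": 6.0,"tx": 0.3,"ty": 0,"tz": 0,"ax": 0,"ay": 0,"az": 0},
    {"grip": 6.0,"tx": 0.3,"ty": 0,"tz": 0,"ax": 0,"ay": 0,"az": 0},
    {"grip": 6.0,"tx": 0.3,"ty": 0,"tz": 0,"ax": 0,"ay": 0,"az": 0},
    {"grip": 6.0,"tx": 0.3,"ty": 0,"tz": 0,"ax": 0,"ay": 0,"az": 0},
  ],
)

```text
time: 5.72
tool_pos: [628.1, 155.5, -0.6]
tcp_rot: [-180.0, 0.0, -175.7]
ft_force: [2.0, 0.6, -1.4]
finger_gap: 60.2
```

```bash
python3 - <<'E'
from h import *
s=sense();print(s["tool_pos"],s["tcp_rot"],s["ft_force"],rel(BR,[*s["tool_pos"][:2],0])[:2])
l=rel(BR,[*s["tool_pos"][:2],0])[1]
ca=[*W(-188,l-56,0)[:2],BR[2]]
overlay("scene","pics/o5.png",None,ca,(210,160,360,272),5.3)
E
```

```text
[628.05716424 155.52999888  -0.64978582] [-1.79997277e+02  9.60398493e-03 -1.75657209e+02] [ 1.95338465  0.5847542  -1.39446615] (np.float64(-188.30005447416545), np.float64(112.44990753855156))
```

View pics/o5.png

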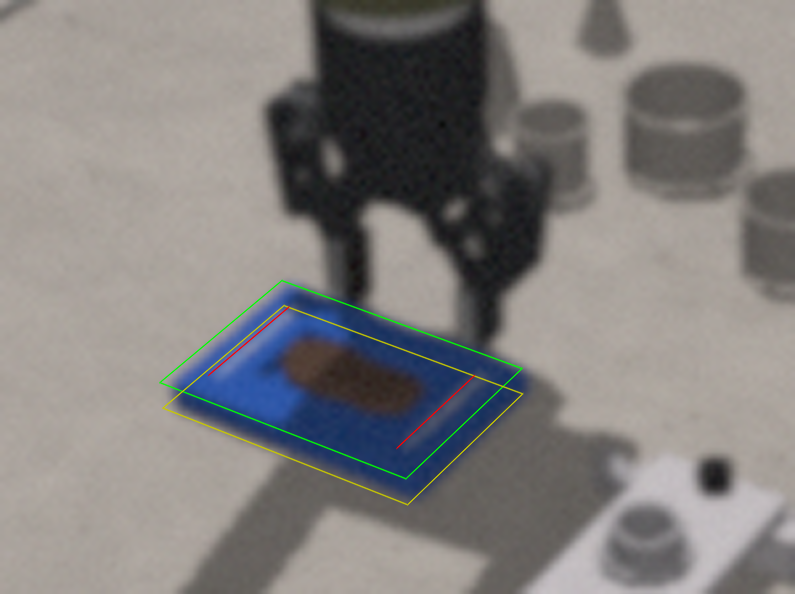

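The carrier has squared up to the fingers and my model outline lies on it (w = 11 mm). I'll keep going.

step_arm(
  plan=[
    {"grip": 6.0,"tx": 0.35,"ty": 0,"tz": 0,"ax": 0,"ay": 0,"az": 0},
    {"grip": 6.0,"tx": 0.35,"ty": 0,"tz": 0,"ax": 0,"ay": 0,"az": 0},
    {"grip": 6.0,"tx": 0.35,"ty": 0,"tz": 0,"ax": 0,"ay": 0,"az": 0},
    {"grip": 6.0,"tx": 0.35,"ty": 0,"tz": 0,"ax": 0,"ay": 0,"az": 0},
    {"grip": 6.0,"tx": 0.35,"ty": 0,"tz": 0,"ax": 0,"ay": 0,"az": 0},
    {"grip": 6.0,"tx": 0.35,"ty": 0,"tz": 0,"ax": 0,"ay": 0,"az": 0},
    {"grip": 6.0,"tx": 0.35,"ty": 0,"tz": 0,"ax": 0,"ay": 0,"az": 0},
    {"grip": 6.0,"tx": 0.35,"ty": 0,"tz": 0,"ax": 0,"ay": 0,"az": 0},
  ],
)

```text
time: 6.43
tool_pos: [600.2, 153.5, -0.5]
tcp_rot: [180.0, 0.0, -175.7]
ft_force: [2.9, 0.6, 1.7]
finger_gap: 59.8
```

step_arm(
  plan=[
    {"grip": 6.0,"tx": 0.35,"ty": 0,"tz": 0,"ax": 0,"ay": 0,"az": 0},
    {"grip": 6.0,"tx": 0.35,"ty": 0,"tz": 0,"ax": 0,"ay": 0,"az": 0},
    {"grip": 6.0,"tx": 0.35,"ty": 0,"tz": 0,"ax": 0,"ay": 0,"az": 0},
    {"grip": 6.0,"tx": 0.35,"ty": 0,"tz": 0,"ax": 0,"ay": 0,"az": 0},
    {"grip": 6.0,"tx": 0.35,"ty": 0,"tz": 0,"ax": 0,"ay": 0,"az": 0},
    {"grip": 6.0,"tx": 0.3,"ty": 0,"tz": 0,"ax": 0,"ay": 0,"az": 0},
    {"grip": 6.0,"tx": 0.2,"ty": 0,"tz": 0,"ax": 0,"ay": 0,"az": 0},
    {"grip": 6.0,"tx": 0,"ty": 0,"tz": 0,"ax": 0,"ay": 0,"az": 0},
  ],
)

```text
time: 7.1
tool_pos: [577.5, 151.8, -0.6]
tcp_rot: [-180.0, -0.0, -175.7]
ft_force: [3.1, -0.1, 2.9]
finger_gap: 59.9
```

```bash
python3 - <<'E'
from h import *
s=sense();r=rel(BR,[*s["tool_pos"][:2],0]);print(s["tool_pos"],s["ft_force"],r[:2])
ca=[*W(-188,r[1]-56,0)[:2],BR[2]]
overlay("scene","pics/o6.png",BR,ca,(190,190,370,325),4.4)
overlay("top","pics/o7.png",BR,ca,(235,220,385,320),5.3)
E
```

```text
[577.46397646 151.75982733  -0.64987047] [ 3.10749506 -0.08937336  2.94490787] (np.float64(-188.24536166219517), np.float64(61.71646834702644))
```

View pics/o6.png

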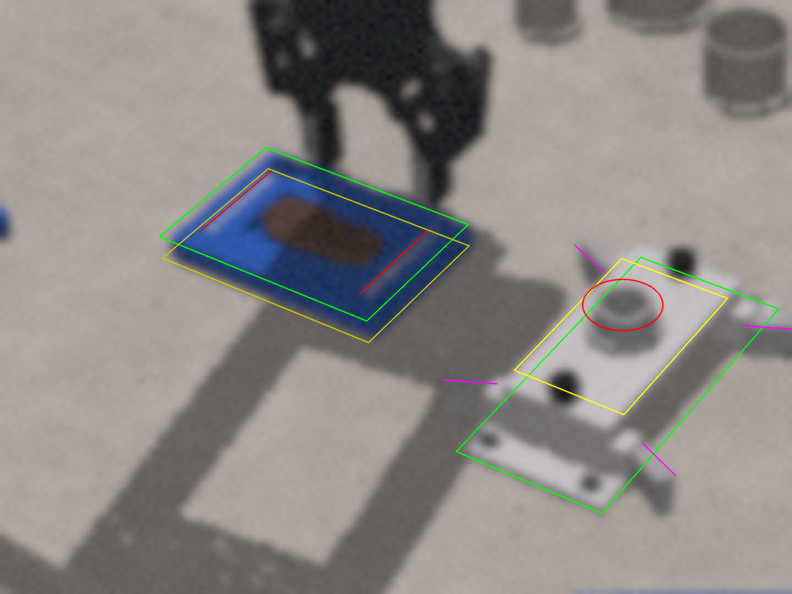

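View pics/o7.png

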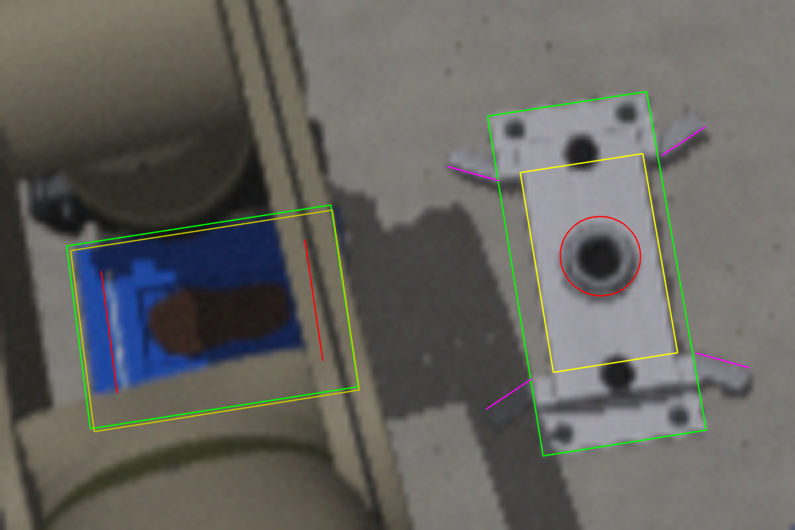

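step_arm(
  plan=[
    {"grip": 6.0,"tx": 0.2,"ty": 0,"tz": 0,"ax": 0,"ay": 0,"az": 0},
    {"grip": 6.0,"tx": 0.2,"ty": 0,"tz": 0,"ax": 0,"ay": 0,"az": 0},
    {"grip": 6.0,"tx": 0.15,"ty": 0,"tz": 0,"ax": 0,"ay": 0,"az": 0},
    {"grip": 6.0,"tx": 0,"ty": 0,"tz": 0,"ax": 0,"ay": 0,"az": 0},
    {"grip": 6.0,"tx": -0.5,"ty": 0,"tz": 0,"ax": 0,"ay": 0,"az": 0},
    {"grip": 6.0,"tx": -1.5,"ty": 0,"tz": 0,"ax": 0,"ay": 0,"az": 0},
    {"grip": 6.0,"tx": 0,"ty": 0,"tz": -2,"ax": 0,"ay": 0,"az": 0},
    {"grip": 6.0,"tx": 0,"ty": 0,"tz": -4,"ax": 0,"ay": 0,"az": 0},
  ],
)

```text
time: 7.87
tool_pos: [587.0, 151.8, 52.5]
tcp_rot: [-179.9, -0.8, -175.7]
ft_force: [0.0, -0.1, 0.0]
finger_gap: 59.9
```

step_arm(
  plan=[
    {"grip": 6.0,"tx": 0,"ty": 2,"tz": -2,"ax": 0,"ay": 0,"az": 0},
    {"grip": 6.0,"tx": 0,"ty": 3,"tz": -2,"ax": 0,"ay": 0,"az": 0},
    {"grip": 6.0,"tx": 0,"ty": 3,"tz": 0,"ax": 0,"ay": 0,"az": 0},
    {"grip": 6.0,"tx": 0,"ty": 3,"tz": 0,"ax": 0,"ay": 0,"az": 0},
    {"grip": 6.0,"tx": 0,"ty": 0,"tz": 0,"ax": 0,"ay": 0,"az": 7},
    {"grip": 6.0,"tx": 0,"ty": 0,"tz": 0,"ax": 0,"ay": 0,"az": 7},
    {"grip": 6.0,"tx": 0,"ty": 0,"tz": 0,"ax": 0,"ay": 0,"az": 7},
    {"grip": 6.0,"tx": 0,"ty": 0,"tz": 0,"ax": 0,"ay": 0,"az": 7},
  ],
)

```text
time: 8.53
tool_pos: [582.9, 262.7, 98.1]
tcp_rot: [-179.9, -0.1, 156.0]
ft_force: [0.5, 0.3, 0.4]
finger_gap: 59.8
```

step_arm(
  plan=[
    {"grip": 6.0,"tx": 0,"ty": 0,"tz": 0,"ax": 0,"ay": 0,"az": 7},
    {"grip": 6.0,"tx": 0,"ty": 0,"tz": 0,"ax": 0,"ay": 0,"az": 7},
    {"grip": 6.0,"tx": 0,"ty": 0,"tz": 0,"ax": 0,"ay": 0,"az": 7},
    {"grip": 6.0,"tx": 0,"ty": 0,"tz": 0,"ax": 0,"ay": 0,"az": 7},
    {"grip": 6.0,"tx": 0,"ty": 0,"tz": 0,"ax": 0,"ay": 0,"az": 7},
    {"grip": 6.0,"tx": 0,"ty": 0,"tz": 0,"ax": 0,"ay": 0,"az": 7},
    {"grip": 6.0,"tx": 0,"ty": 0,"tz": 0,"ax": 0,"ay": 0,"az": 7},
    {"grip": 6.0,"tx": 0,"ty": 0,"tz": 0,"ax": 0,"ay": 0,"az": 7},
  ],
)

```text
time: 9.2
tool_pos: [583.0, 262.3, 98.1]
tcp_rot: [-179.8, 0.0, 100.0]
ft_force: [-0.7, 0.1, 0.9]
finger_gap: 60.1
```

```bash
python3 - <<'E'
from h import *
s=sense();r=rel(BR,[*s["tool_pos"][:2],0]);print(s["tool_pos"],s["tcp_rot"],s["ft_force"],r[:2],delta(W(-280,0,30),94.2))
ca=[*W(-186,0,0)[:2],BR[2]]
overlay("scene","pics/o8.png",BR,ca,(190,190,370,325),4.4)
overlay("top","pics/o9.png",BR,ca,(235,220,385,320),5.3)
E
```

```text
[583.04702677 262.26201266  98.14232452] [-1.79822815e+02  2.26205515e-02  9.99962231e+01] [-0.66942894  0.05123944  0.89490566] (np.float64(-298.041898316672), np.float64(75.37750607758187)) [-1.03 -7.68  6.81  5.8 ]
```

View pics/o8.png

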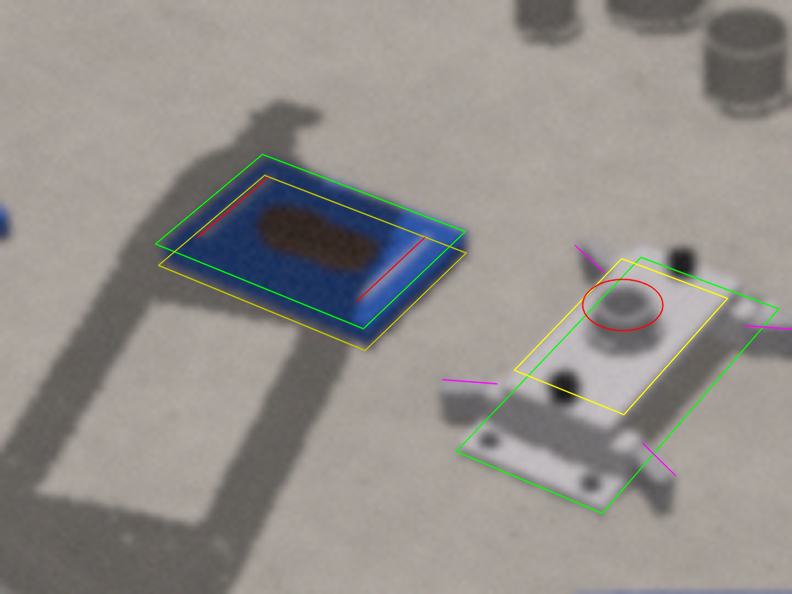

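View pics/o9.png

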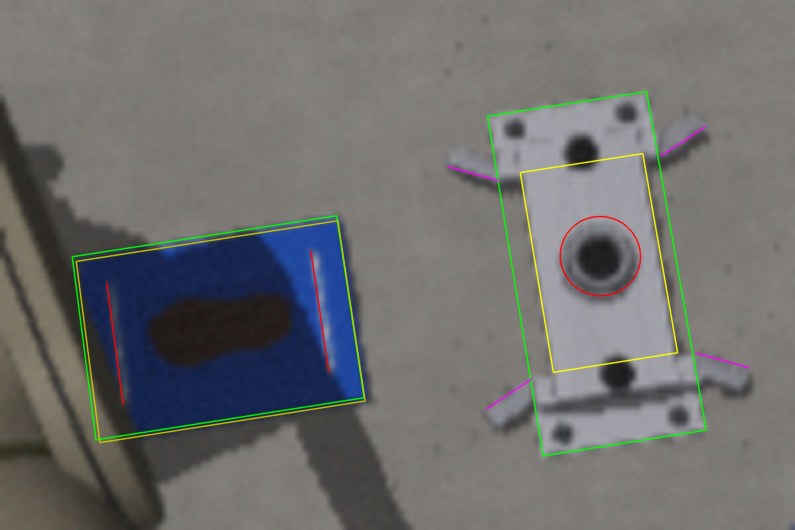

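step_arm(
  plan=[
    {"grip": 6.0,"tx": 0,"ty": -3,"tz": 0,"ax": 0,"ay": 0,"az": 0},
    {"grip": 6.0,"tx": -0.5,"ty": -3,"tz": 0,"ax": 0,"ay": 0,"az": 0},
    {"grip": 6.0,"tx": 0,"ty": -1.7,"tz": 0,"ax": 0,"ay": 0,"az": 0},
    {"grip": 6.0,"tx": 0,"ty": 0,"tz": 2,"ax": 0,"ay": 0,"az": 5.8},
    {"grip": 6.0,"tx": 0,"ty": 0,"tz": 3,"ax": 0,"ay": 0,"az": 0},
    {"grip": 6.0,"tx": 0,"ty": 0,"tz": 2,"ax": 0,"ay": 0,"az": 0},
    {"grip": 6.0,"tx": 0,"ty": 0,"tz": 1.5,"ax": 0,"ay": 0,"az": 0},
    {"grip": 6.0,"tx": 0,"ty": 0,"tz": 0,"ax": 0,"ay": 0,"az": 0},
  ],
)

```text
time: 9.97
tool_pos: [505.6, 242.5, 9.9]
tcp_rot: [-179.6, 0.1, 94.8]
ft_force: [0.3, 0.1, -1.0]
finger_gap: 60.2
```

```bash
python3 - <<'E'
from h import *
s=sense();r=rel(BR,[*s["tool_pos"][:2],0]);print(s["tool_pos"],s["tcp_rot"],s["ft_force"],r[:2],delta(W(-280,0,-1),94.2))
E
```

```text
[505.57533852 242.47773529   9.88347674] [-1.79558988e+02  1.21165367e-01  9.47995428e+01] [ 0.30225226  0.0762019  -0.9559667 ] (np.float64(-283.9846388543185), np.float64(-3.335094994691186)) [-0.4   0.33  1.09  0.6 ]
```

step_arm(
  plan=[
    {"grip": 6.0,"tx": 0,"ty": 0.33,"tz": 0.5,"ax": 0,"ay": 0,"az": 0.6},
    {"grip": 6.0,"tx": 0,"ty": 0,"tz": 0.5,"ax": 0,"ay": 0,"az": 0},
    {"grip": 6.0,"tx": -0.5,"ty": 0,"tz": 0,"ax": 0,"ay": 0,"az": 0},
    {"grip": 6.0,"tx": -0.5,"ty": 0,"tz": 0,"ax": 0,"ay": 0,"az": 0},
    {"grip": 6.0,"tx": -0.4,"ty": 0,"tz": 0,"ax": 0,"ay": 0,"az": 0},
    {"grip": 6.0,"tx": -0.3,"ty": 0,"tz": 0,"ax": 0,"ay": 0,"az": 0},
    {"grip": 6.0,"tx": -0.3,"ty": 0,"tz": 0,"ax": 0,"ay": 0,"az": 0},
    {"grip": 6.0,"tx": -0.3,"ty": 0,"tz": 0,"ax": 0,"ay": 0,"az": 0},
  ],
)

```text
time: 10.63
tool_pos: [514.3, 220.8, 4.7]
tcp_rot: [180.0, -0.0, 93.9]
ft_force: [-0.0, -0.2, 0.7]
finger_gap: 60.2
```

step_arm(
  plan=[
    {"grip": 6.0,"tx": -0.3,"ty": 0,"tz": 0,"ax": 0,"ay": 0,"az": 0},
    {"grip": 6.0,"tx": -0.3,"ty": 0,"tz": 0,"ax": 0,"ay": 0,"az": 0},
    {"grip": 6.0,"tx": -0.3,"ty": 0,"tz": 0,"ax": 0,"ay": 0,"az": 0},
    {"grip": 6.0,"tx": -0.3,"ty": 0,"tz": 0,"ax": 0,"ay": 0,"az": 0},
    {"grip": 6.0,"tx": -0.3,"ty": 0,"tz": 0,"ax": 0,"ay": 0,"az": 0},
    {"grip": 6.0,"tx": -0.3,"ty": 0,"tz": 0,"ax": 0,"ay": 0,"az": 0},
    {"grip": 6.0,"tx": -0.3,"ty": 0,"tz": 0,"ax": 0,"ay": 0,"az": 0},
    {"grip": 6.0,"tx": -0.3,"ty": 0,"tz": 0,"ax": 0,"ay": 0,"az": 0},
  ],
)

```text
time: 11.3
tool_pos: [515.9, 197.1, 4.5]
tcp_rot: [180.0, -0.0, 94.0]
ft_force: [-0.7, 3.9, 2.5]
finger_gap: 60.1
```

```bash
python3 - <<'E'
from h import *
s=sense();r=rel(BR,[*s["tool_pos"][:2],0]);print(s["tool_pos"],s["tcp_rot"],s["ft_force"],r[:2])
ca=[*W(r[0]+76,0,0)[:2],BR[2]]
overlay("scene","pics/o10.png",BR,ca,(190,190,370,325),4.4)
E
```

```text
[515.88279667 197.14142102   4.51101638] [ 1.79977737e+02 -1.75328713e-02  9.39500799e+01] [-0.72175511  3.93166825  2.47268348] (np.float64(-238.01517663013033), np.float64(3.6243323184187126))
```

View pics/o10.png

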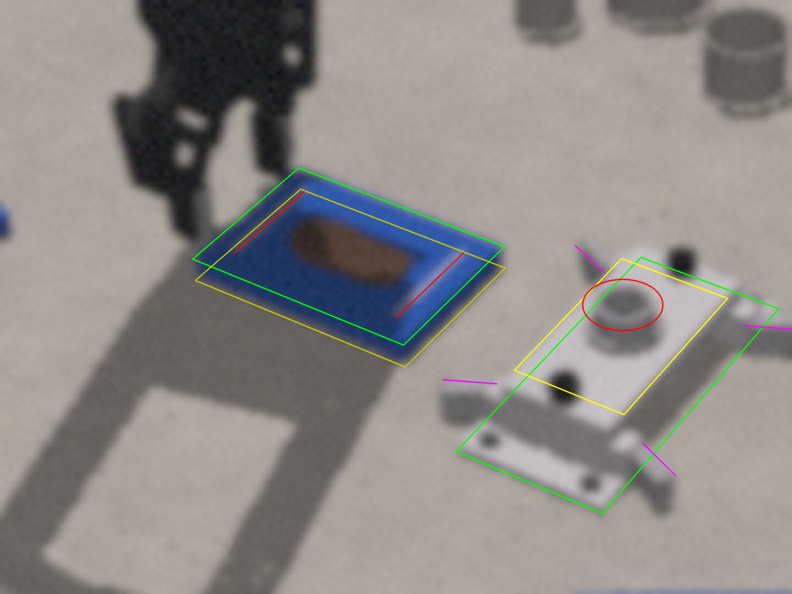

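The tips are a little high (about 9 mm) and the hand is 3.6 mm off the centre line. I'll back off, correct both and continue.

step_arm(
  plan=[
    {"grip": 6.0,"tx": 0.5,"ty": 0,"tz": 0,"ax": 0,"ay": 0,"az": 0},
    {"grip": 6.0,"tx": 0,"ty": -0.35,"tz": 0.4,"ax": 0,"ay": 0,"az": -0.2},
    {"grip": 6.0,"tx": 0,"ty": 0,"tz": 0.1,"ax": 0,"ay": 0,"az": 0},
    {"grip": 6.0,"tx": 0,"ty": 0,"tz": 0,"ax": 0,"ay": 0,"az": 0},
    {"grip": 6.0,"tx": 0,"ty": 0,"tz": 0,"ax": 0,"ay": 0,"az": 0},
  ],
)

```text
time: 11.77
tool_pos: [511.3, 201.7, -1.3]
tcp_rot: [-179.9, 0.0, 94.2]
ft_force: [-0.2, 0.5, -0.3]
finger_gap: 59.9
```

```bash
python3 - <<'E'
from h import *
s=sense();r=rel(BR,[*s["tool_pos"][:2],0]);print(s["tool_pos"],s["tcp_rot"],s["ft_force"],r[:2])
E
```

```text
[511.27189604 201.67270422  -1.31080986] [-1.79933640e+02  3.31500257e-02  9.41556039e+01] [-0.21756454  0.50606232 -0.3280095 ] (np.float64(-242.87198501873002), np.float64(-0.6423226118163576))
```

step_arm(
  plan=[
    {"grip": 6.0,"tx": -0.4,"ty": 0,"tz": 0,"ax": 0,"ay": 0,"az": 0},
    {"grip": 6.0,"tx": -0.4,"ty": 0,"tz": 0,"ax": 0,"ay": 0,"az": 0},
    {"grip": 6.0,"tx": -0.4,"ty": 0,"tz": 0,"ax": 0,"ay": 0,"az": 0},
    {"grip": 6.0,"tx": -0.4,"ty": 0,"tz": 0,"ax": 0,"ay": 0,"az": 0},
    {"grip": 6.0,"tx": -0.4,"ty": 0,"tz": 0,"ax": 0,"ay": 0,"az": 0},
    {"grip": 6.0,"tx": -0.4,"ty": 0,"tz": 0,"ax": 0,"ay": 0,"az": 0},
    {"grip": 6.0,"tx": -0.4,"ty": 0,"tz": 0,"ax": 0,"ay": 0,"az": 0},
    {"grip": 6.0,"tx": -0.4,"ty": 0,"tz": 0,"ax": 0,"ay": 0,"az": 0},
  ],
)

```text
time: 12.43
tool_pos: [514.2, 169.5, -0.7]
tcp_rot: [-180.0, -0.0, 94.1]
ft_force: [-0.3, 2.3, -2.1]
finger_gap: 60.0
```

step_arm(
  plan=[
    {"grip": 6.0,"tx": -0.4,"ty": 0,"tz": 0,"ax": 0,"ay": 0,"az": 0},
    {"grip": 6.0,"tx": -0.4,"ty": 0,"tz": 0,"ax": 0,"ay": 0,"az": 0},
    {"grip": 6.0,"tx": -0.3,"ty": 0,"tz": 0,"ax": 0,"ay": 0,"az": 0},
    {"grip": 6.0,"tx": -0.3,"ty": 0,"tz": 0,"ax": 0,"ay": 0,"az": 0},
    {"grip": 6.0,"tx": 0,"ty": 0,"tz": 0,"ax": 0,"ay": 0,"az": 0},
  ],
)

```text
time: 12.85
tool_pos: [515.3, 155.3, -0.7]
tcp_rot: [-180.0, 0.0, 94.1]
ft_force: [-0.3, -0.6, 0.3]
finger_gap: 59.7
```

```bash
python3 - <<'E'
from h import *
s=sense();r=rel(BR,[*s["tool_pos"][:2],0]);print(s["tool_pos"],s["tcp_rot"],s["ft_force"],r[:2])
ca=[*W(r[0]+76,0,0)[:2],BR[2]]
overlay("scene","pics/o11.png",BR,ca,(210,190,390,325),4.4)
overlay("top","pics/o12.png",BR,ca,(235,220,385,320),5.3)
E
```

```text
[515.30745833 155.31454042  -0.66668748] [-1.79999938e+02  2.67620466e-02  9.41234359e+01] [-0.27360022 -0.57319355  0.34696743] (np.float64(-196.3427598158853), np.float64(-0.012786261850838088))
```

View pics/o11.png

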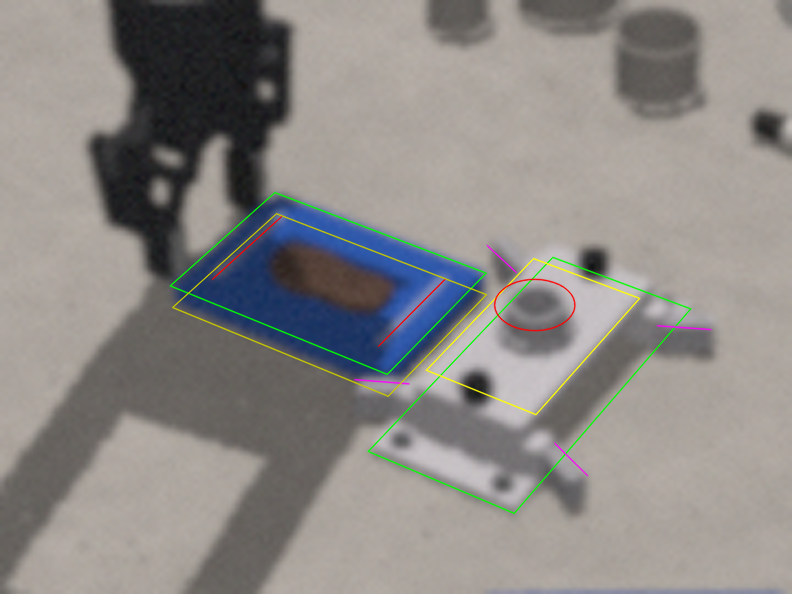

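View pics/o12.png

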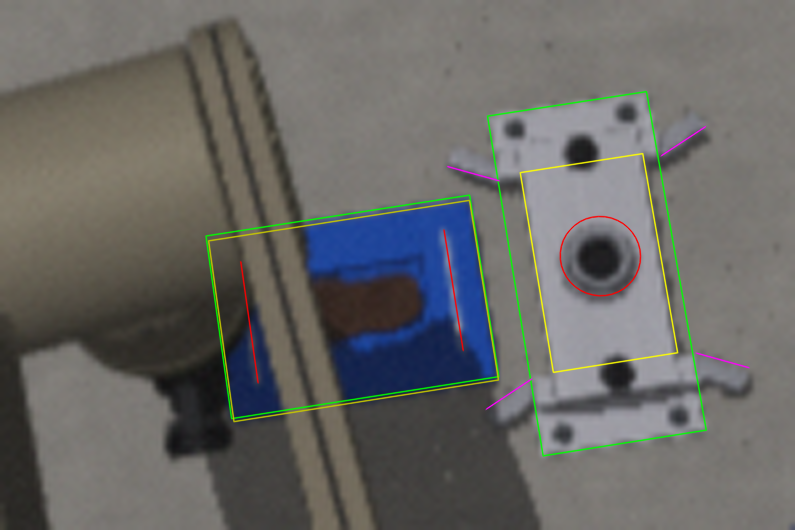

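The carrier is on axis and square, with its front edge just entering the flared mouth at (485,290). On through.

step_arm(
  plan=[
    {"grip": 6.0,"tx": -0.3,"ty": 0,"tz": 0,"ax": 0,"ay": 0,"az": 0},
    {"grip": 6.0,"tx": -0.3,"ty": 0,"tz": 0,"ax": 0,"ay": 0,"az": 0},
    {"grip": 6.0,"tx": -0.3,"ty": 0,"tz": 0,"ax": 0,"ay": 0,"az": 0},
    {"grip": 6.0,"tx": -0.3,"ty": 0,"tz": 0,"ax": 0,"ay": 0,"az": 0},
    {"grip": 6.0,"tx": -0.3,"ty": 0,"tz": 0,"ax": 0,"ay": 0,"az": 0},
    {"grip": 6.0,"tx": -0.3,"ty": 0,"tz": 0,"ax": 0,"ay": 0,"az": 0},
    {"grip": 6.0,"tx": -0.3,"ty": 0,"tz": 0,"ax": 0,"ay": 0,"az": 0},
    {"grip": 6.0,"tx": -0.3,"ty": 0,"tz": 0,"ax": 0,"ay": 0,"az": 0},
  ],
)

```text
time: 13.62
tool_pos: [517.1, 131.9, -0.5]
tcp_rot: [180.0, -0.0, 94.1]
ft_force: [0.4, 4.9, 1.7]
finger_gap: 59.7
```

step_arm(
  plan=[
    {"grip": 6.0,"tx": -0.3,"ty": 0,"tz": 0,"ax": 0,"ay": 0,"az": 0},
    {"grip": 6.0,"tx": -0.3,"ty": 0,"tz": 0,"ax": 0,"ay": 0,"az": 0},
    {"grip": 6.0,"tx": -0.3,"ty": 0,"tz": 0,"ax": 0,"ay": 0,"az": 0},
    {"grip": 6.0,"tx": -0.3,"ty": 0,"tz": 0,"ax": 0,"ay": 0,"az": 0},
    {"grip": 6.0,"tx": -0.3,"ty": 0,"tz": 0,"ax": 0,"ay": 0,"az": 0},
    {"grip": 6.0,"tx": -0.3,"ty": 0,"tz": 0,"ax": 0,"ay": 0,"az": 0},
    {"grip": 6.0,"tx": -0.3,"ty": 0,"tz": 0,"ax": 0,"ay": 0,"az": 0},
    {"grip": 6.0,"tx": -0.3,"ty": 0,"tz": 0,"ax": 0,"ay": 0,"az": 0},
  ],
)

```text
time: 14.28
tool_pos: [518.8, 108.0, -0.5]
tcp_rot: [180.0, -0.0, 94.1]
ft_force: [-1.2, 5.4, 3.5]
finger_gap: 59.6
```

step_arm(
  plan=[
    {"grip": 6.0,"tx": -0.3,"ty": 0,"tz": 0,"ax": 0,"ay": 0,"az": 0},
    {"grip": 6.0,"tx": -0.3,"ty": 0,"tz": 0,"ax": 0,"ay": 0,"az": 0},
    {"grip": 6.0,"tx": -0.3,"ty": 0,"tz": 0,"ax": 0,"ay": 0,"az": 0},
    {"grip": 6.0,"tx": -0.3,"ty": 0,"tz": 0,"ax": 0,"ay": 0,"az": 0},
    {"grip": 6.0,"tx": -0.3,"ty": 0,"tz": 0,"ax": 0,"ay": 0,"az": 0},
    {"grip": 6.0,"tx": -0.3,"ty": 0,"tz": 0,"ax": 0,"ay": 0,"az": 0},
    {"grip": 6.0,"tx": -0.3,"ty": 0,"tz": 0,"ax": 0,"ay": 0,"az": 0},
    {"grip": 6.0,"tx": -0.3,"ty": 0,"tz": 0,"ax": 0,"ay": 0,"az": 0},
  ],
)

```text
time: 14.95
tool_pos: [520.5, 84.1, -0.5]
tcp_rot: [180.0, -0.0, 94.1]
ft_force: [-0.9, 5.4, 3.1]
finger_gap: 59.9
```

step_arm(
  plan=[
    {"grip": 6.0,"tx": -0.3,"ty": 0,"tz": 0,"ax": 0,"ay": 0,"az": 0},
    {"grip": 6.0,"tx": -0.3,"ty": 0,"tz": 0,"ax": 0,"ay": 0,"az": 0},
    {"grip": 6.0,"tx": -0.3,"ty": 0,"tz": 0,"ax": 0,"ay": 0,"az": 0},
    {"grip": 6.0,"tx": -0.3,"ty": 0,"tz": 0,"ax": 0,"ay": 0,"az": 0},
    {"grip": 6.0,"tx": -0.3,"ty": 0,"tz": 0,"ax": 0,"ay": 0,"az": 0},
    {"grip": 6.0,"tx": -0.3,"ty": 0,"tz": 0,"ax": 0,"ay": 0,"az": 0},
    {"grip": 6.0,"tx": -0.2,"ty": 0,"tz": 0,"ax": 0,"ay": 0,"az": 0},
    {"grip": 6.0,"tx": 0,"ty": 0,"tz": 0,"ax": 0,"ay": 0,"az": 0},
  ],
)

```text
time: 15.62
tool_pos: [521.9, 63.8, -0.6]
tcp_rot: [180.0, 0.0, 94.1]
ft_force: [0.4, 2.0, 2.7]
finger_gap: 60.1
```

```bash
python3 - <<'E'
from h import *
s=sense();r=rel(BR,[*s["tool_pos"][:2],0]);print(s["tool_pos"],s["tcp_rot"],s["ft_force"],r[:2])
ca=[*W(r[0]+76,0,0)[:2],BR[2]]
overlay("scene","pics/o13.png",BR,ca,(230,190,410,325),4.4)
overlay("top","pics/o14.png",BR,ca,(265,220,415,320),5.3)
E
```

```text
[521.91256101  63.79726456  -0.60500269] [1.79996133e+02 1.14974750e-02 9.41278068e+01] [0.37631306 1.98527235 2.66165033] (np.float64(-104.58750986998865), np.float64(-0.12798201872501647))
```

View pics/o13.png

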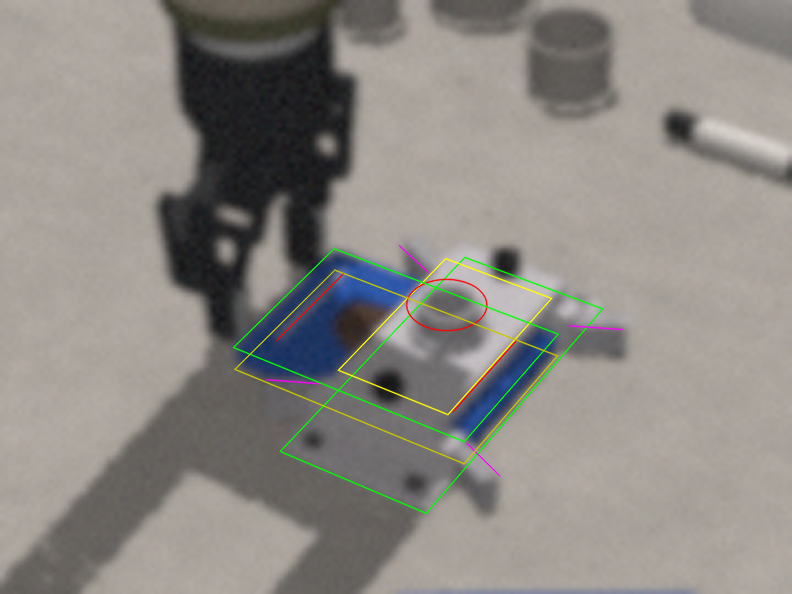

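View pics/o14.png

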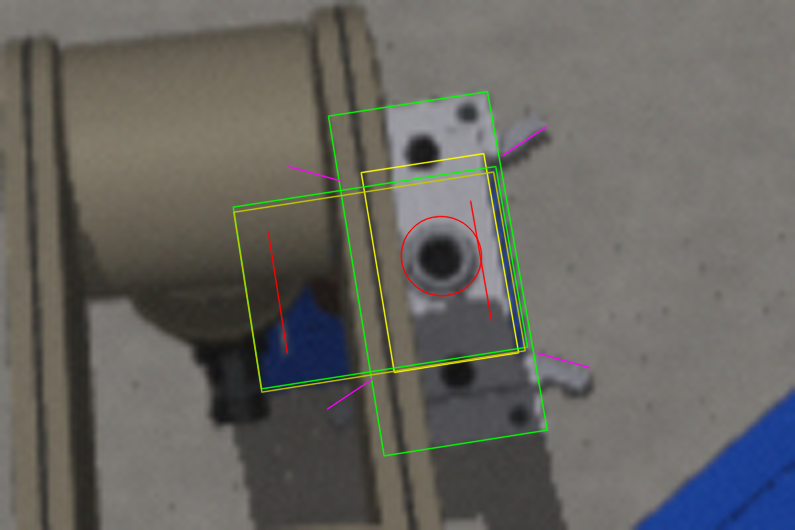

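The biscuit clears the beam and the pushing force is low. I'll push to about 3 mm short, then measure.

step_arm(
  plan=[
    {"grip": 6.0,"tx": -0.3,"ty": 0,"tz": 0,"ax": 0,"ay": 0,"az": 0},
    {"grip": 6.0,"tx": -0.3,"ty": 0,"tz": 0,"ax": 0,"ay": 0,"az": 0},
    {"grip": 6.0,"tx": -0.3,"ty": 0,"tz": 0,"ax": 0,"ay": 0,"az": 0},
    {"grip": 6.0,"tx": -0.3,"ty": 0,"tz": 0,"ax": 0,"ay": 0,"az": 0},
    {"grip": 6.0,"tx": -0.3,"ty": 0,"tz": 0,"ax": 0,"ay": 0,"az": 0},
    {"grip": 6.0,"tx": -0.2,"ty": 0,"tz": 0,"ax": 0,"ay": 0,"az": 0},
    {"grip": 6.0,"tx": -0.2,"ty": 0,"tz": 0,"ax": 0,"ay": 0,"az": 0},
    {"grip": 6.0,"tx": -0.2,"ty": 0,"tz": 0,"ax": 0,"ay": 0,"az": 0},
  ],
)

```text
time: 16.38
tool_pos: [523.3, 43.1, -0.8]
tcp_rot: [-180.0, -0.0, 94.1]
ft_force: [-0.8, 5.0, 1.7]
finger_gap: 60.4
```

step_arm(
  plan=[
    {"grip": 6.0,"tx": -0.2,"ty": 0,"tz": 0,"ax": 0,"ay": 0,"az": 0},
    {"grip": 6.0,"tx": -0.1,"ty": 0,"tz": 0,"ax": 0,"ay": 0,"az": 0},
    {"grip": 6.0,"tx": -0.1,"ty": 0,"tz": 0,"ax": 0,"ay": 0,"az": 0},
    {"grip": 6.0,"tx": 0,"ty": 0,"tz": 0,"ax": 0,"ay": 0,"az": 0},
  ],
)

```text
time: 16.72
tool_pos: [523.6, 39.1, -0.8]
tcp_rot: [-180.0, 0.0, 94.1]
ft_force: [0.2, 2.3, 1.3]
finger_gap: 59.8
```

```bash
python3 - <<'E'
from h import *
s=sense();r=rel(BR,[*s["tool_pos"][:2],0]);print(s["tool_pos"],s["tcp_rot"],s["ft_force"],r[:2])
ca=[*W(r[0]+76,0,0)[:2],BR[2]]
overlay("scene","pics/o15.png",BR,ca,(260,220,390,317),6.1)
overlay("top","pics/o16.png",BR,ca,(290,225,400,315),7)
E
```

```text
[523.6076076   39.06648224  -0.75815757] [-1.79992753e+02  1.44150999e-02  9.41392442e+01] [0.15144939 2.2650272  1.34923873] (np.float64(-79.79900047199392), np.float64(-0.24872542996481517))
```

View pics/o15.png

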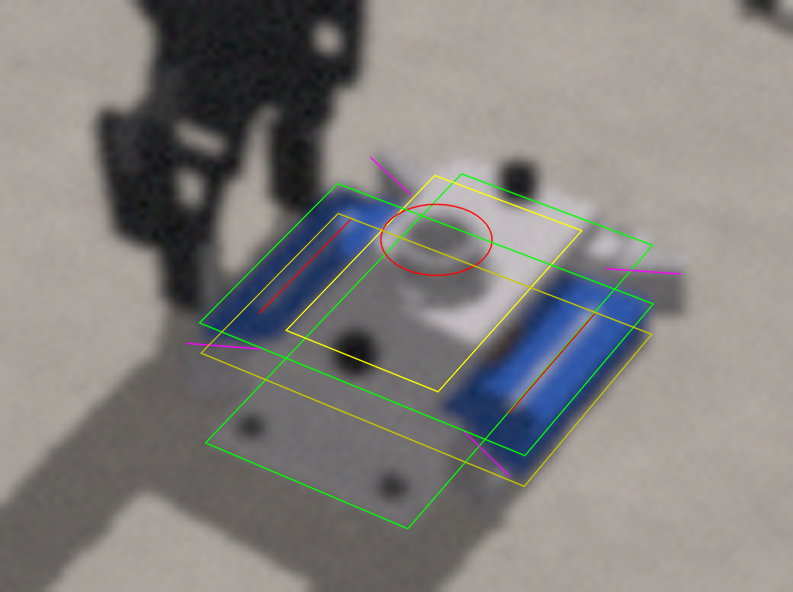

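View pics/o16.png

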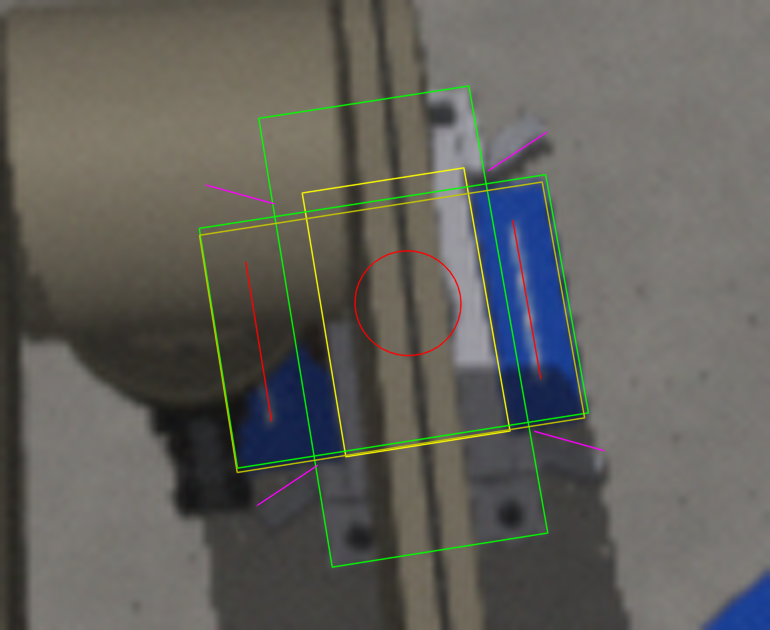

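step_arm(
  plan=[
    {"grip": 6.0,"tx": -0.1,"ty": 0,"tz": 0,"ax": 0,"ay": 0,"az": 0},
    {"grip": 6.0,"tx": -0.1,"ty": 0,"tz": 0,"ax": 0,"ay": 0,"az": 0},
    {"grip": 6.0,"tx": -0.1,"ty": 0,"tz": 0,"ax": 0,"ay": 0,"az": 0},
    {"grip": 6.0,"tx": 0,"ty": 0,"tz": 0,"ax": 0,"ay": 0,"az": 0},
    {"grip": 6.0,"tx": 0,"ty": 0,"tz": 0,"ax": 0,"ay": 0,"az": 0},
  ],
)

```text
time: 17.23
tool_pos: [523.8, 36.2, -0.8]
tcp_rot: [-180.0, 0.0, 94.1]
ft_force: [-0.8, 2.8, 1.8]
finger_gap: 60.0
```

step_arm(
  plan=[
    {"grip": 6.0,"tx": 1,"ty": 0,"tz": 0,"ax": 0,"ay": 0,"az": 0},
    {"grip": 6.0,"tx": 3,"ty": 0,"tz": 0,"ax": 0,"ay": 0,"az": 0},
    {"grip": 6.0,"tx": 4,"ty": 0,"tz": 0,"ax": 0,"ay": 0,"az": 0},
    {"grip": 6.0,"tx": 4,"ty": 0,"tz": 0,"ax": 0,"ay": 0,"az": 0},
    {"grip": 6.0,"tx": 4,"ty": 0,"tz": 0,"ax": 0,"ay": 0,"az": 0},
    {"grip": 6.0,"tx": 4,"ty": 0,"tz": 0,"ax": 0,"ay": 0,"az": 0},
    {"grip": 6.0,"tx": 2,"ty": 0,"tz": 0,"ax": 0,"ay": 0,"az": 0},
    {"grip": 6.0,"tx": 0,"ty": 0,"tz": 0,"ax": 0,"ay": 0,"az": 0},
  ],
)

```text
time: 17.9
tool_pos: [507.2, 260.2, -0.5]
tcp_rot: [179.9, -0.0, 94.4]
ft_force: [1.0, 1.3, 0.0]
finger_gap: 59.8
```

```bash
python3 - <<'E'
from h import *
s=sense();r=rel(BR,[*s["tool_pos"][:2],0]);print(s["tool_pos"],s["tcp_rot"],s["ft_force"],r[:2])
ca=[*W(-0.8,0,0)[:2],BR[2]]
overlay("scene","pics/o17.png",BR,ca,(260,220,390,317),6.1)
overlay("top","pics/o18.png",None,None,(290,225,400,315),7)
overlay("top","pics/o19.png",BR,ca,(290,225,400,315),7)
E
```

```text
[507.2361156  260.21416969  -0.52335532] [ 1.79945816e+02 -4.52015444e-02  9.43730558e+01] [1.00570512 1.32885166 0.04152863] (np.float64(-301.5518093329016), np.float64(-0.3797934927513893))
```

View pics/o17.png

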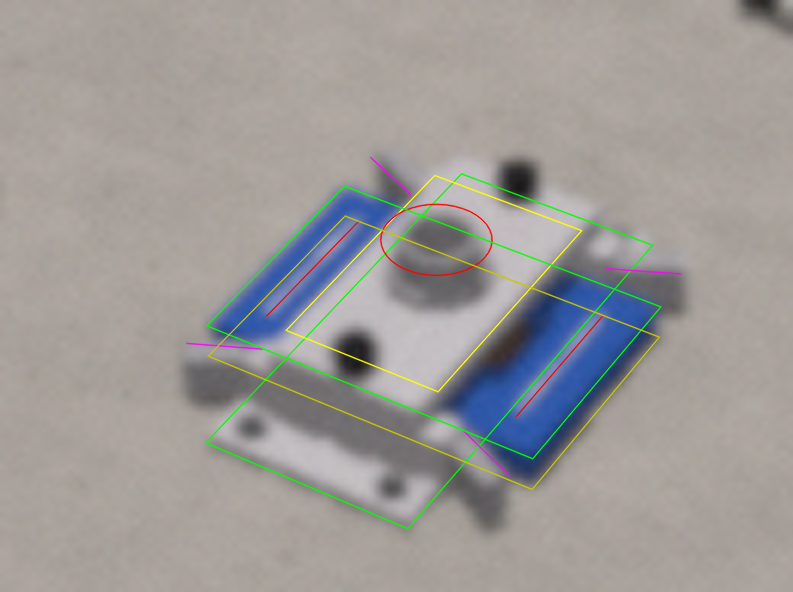

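View pics/o18.png

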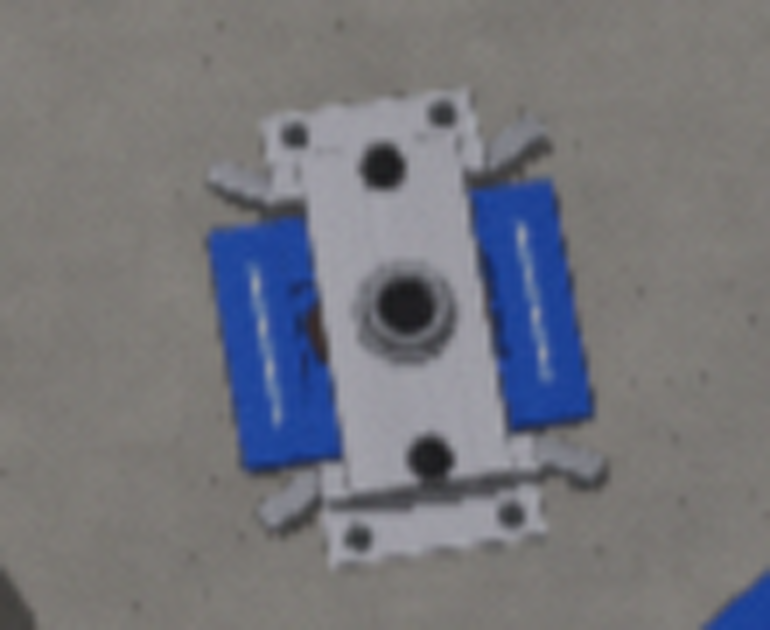

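View pics/o19.png

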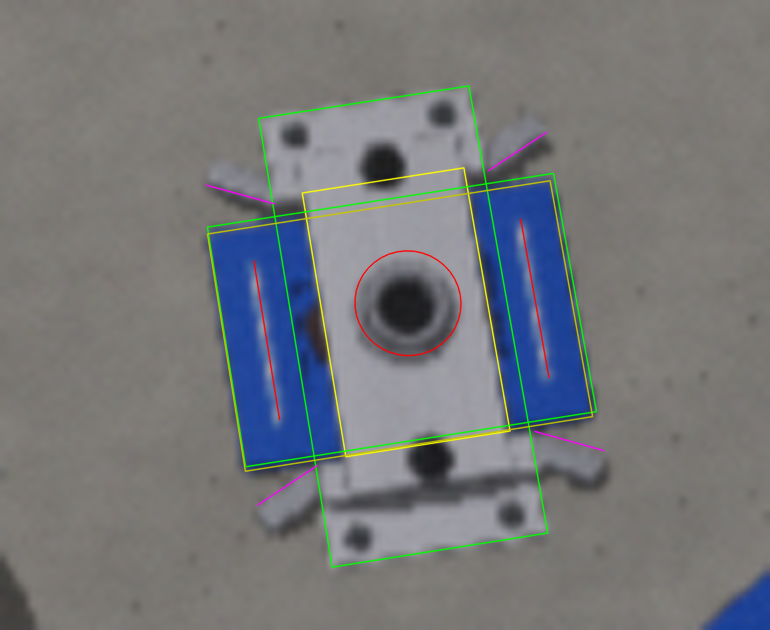

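```bash
python3 - <<'E'
from h import *
def A(n,pts,z,s,o): return [tuple(np.round(rel(BR,[*back(n,q,z)[:2],0])[:2],1)) for q in unc(pts,s,o)]
T=("top",7,(290,225));S=("scene",6.1,(260,220))
def show(l,c,pts,z): print(l,c[0],[tuple(map(float,t)) for t in A(c[0],pts,z,c[1],c[2])])
show("lines",T,[(252,265),(280,425),(519,223),(548,380)],14)
show("carrier corners",T,[(208,230),(553,180),(594,415),(245,470)],14)
show("beam",T,[(305,215),(341,455),(473,185),(506,430)],31)
show("flange",T,[(263,122),(331,565),(468,92),(545,532)],3)
show("collar",T,[(405,305)],49)
show("screws",T,[(382,165),(431,458)],41)
show("bolts",T,[(294,135),(442,114),(358,538),(512,514)],5)
show("lines",S,[(358,225),(262,320),(605,320),(515,410)],14)
show("beam",S,[(437,400),(590,220),(300,330)],31)
show("bolts",S,[(250,427),(391,487)],5)
show("screws",S,[(519,163),(355,337)],41)
show("collar",S,[(438,238)],49)
E
```

```text
lines top [(-51.6, 28.2), (-50.8, -32.0), (48.5, 28.4), (48.8, -31.0)]
carrier corners top [(-65.6, 43.7), (63.7, 42.4), (63.2, -46.3), (-66.0, -46.3)]
beam top [(-30.2, 40.5), (-31.5, -48.3), (32.3, 42.0), (28.8, -48.6)]
flange top [(-38.5, 83.2), (-40.2, -84.4), (39.4, 82.6), (39.2, -84.7)]
collar top [(-1.0, -0.7)]
screws top [(-0.1, 52.6), (-0.4, -55.5)]
bolts top [(-27.9, 76.0), (28.2, 75.3), (-28.9, -76.4), (28.2, -76.5)]
lines scene [(-49.6, 28.6), (-50.8, -32.7), (51.2, 28.7), (47.5, -27.4)]
beam scene [(32.0, -52.8), (29.9, 55.5), (-25.8, -46.5)]
bolts scene [(-29.9, -72.5), (26.3, -72.9)]
screws scene [(-1.4, 59.6), (-1.8, -49.6)]
collar scene [(0.4, 0.8)]
```

The carrier is centred to about 1 mm along the passage (white lines at -51.2 and +48.7; bridge centre about -0.2) and the two ends stick out alike. I'll lift the hand clear and do a final look at everything.

step_arm(
  plan=[
    {"grip": 6.0,"tx": 0,"ty": 0,"tz": -3,"ax": 0,"ay": 0,"az": 0},
    {"grip": 6.0,"tx": 0,"ty": 0,"tz": -4,"ax": 0,"ay": 0,"az": 0},
    {"grip": 6.0,"tx": 0,"ty": 0,"tz": -4,"ax": 0,"ay": 0,"az": 0},
    {"grip": 6.0,"tx": 0,"ty": 0,"tz": -4,"ax": 0,"ay": 0,"az": 0},
    {"grip": 6.0,"tx": 0,"ty": 0,"tz": 0,"ax": 0,"ay": 0,"az": 0},
    {"grip": 6.0,"tx": 0,"ty": 0,"tz": 0,"ax": 0,"ay": 0,"az": 0},
  ],
)

```text
time: 18.55
tool_pos: [510.7, 255.1, 153.2]
tcp_rot: [179.6, -0.1, 94.0]
ft_force: [-0.5, -0.5, -0.5]
finger_gap: 60.0
```

```bash
python3 - <<'E'
from h import *
im=snapshot("scene")[:,:,::-1];cv2.imwrite("pics/f.png",im)
a=cv2.imread("pics/scene0.png")
for n,b in dict(timer=(425,280,480,330),cutter=(342,183,375,220),marker=(376,208,442,244)).items():
    d=cv2.absdiff(im[b[1]:b[3],b[0]:b[2]].copy(),a[b[1]:b[3],b[0]:b[2]]);print(n,d.mean(),d.max())
print(sense()["ft_force"],sense()["time"],sense()["qd"].round(2) if hasattr(sense()["qd"],"round") else sense()["qd"])
E
```

```text
timer 7.800484848484849 16
cutter 6.487578487578488 15
marker 7.303872053872054 15
[-1.0303218   0.00110448 -1.02372689] 18.6 [ 0.31  2.19  2.45  0.11 -0.18  0.09]
```

View pics/f.png

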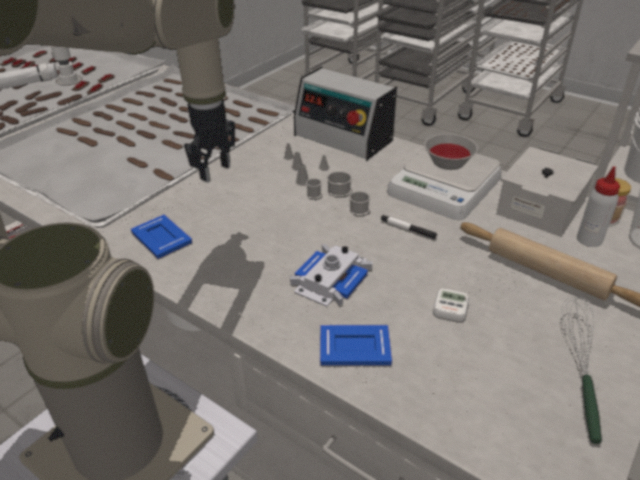

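The hand is raised clear at (210,150), the carrier sits in the bridge at (333,270), and the timer, cutter and marker are where they started.

```bash
python3 -c "
from bench import *
print(hand_in())"
```

```text
the job is handed in; nothing more can be done
None
```

The blue carrier with its biscuit is centred in the filling bridge, the hand is clear, and the job is handed in at about 18.6 s of the 67 s allowed.

I used two spread finger tips. They first pushed the carrier about 82 mm sideways onto the bridge's axis, which also squared it up, and then pushed it end-on into the passage. It was only slid. The readings at the end of each move stayed at about 6 N or less.

**Last checks**
- **Centring:** the top view puts the carrier about 1 mm short of centre along the passage and about 1.5 mm sideways, close to square. The scene view is rougher: its bridge features disagree with each other by about 2 mm, but it gives no clear sign of a larger error. I left the 1 mm as it was.
- **Biscuit:** it is still in its pocket and under the port. It may sit up to 2.5 mm back in the pocket's play; I did not measure this.
- **Timer, cutter and marker:** the before and after pictures match to within image noise, so they have not moved.
- **Hand:** it is about 150 mm above the table, touching nothing.

**Mended on the way:** the first end push began with the finger tips about 9 mm up and 3.6 mm off the centre line. I backed off, corrected both and carried on.

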